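# Probe the store block and put two bearing cartridges away

### The arm

A 6-joint arm with a two-finger parallel gripper is mounted at the origin on the work surface. World frame = base frame: x ahead of the robot, y to its left, z up, the work surface at z = 0. Lengths are in m, angles in rad, forces in N, time in s.
With the tool pointing down it reaches from about 0.4 to 0.825 m from the base axis. Payload 7 kg.
Tool frame: the origin (TCP) lies at the very end of the fingers, on their centre line; the grasp point (between the pads) lies 19 mm behind it; z points along the fingers, y is the line along which they close (so a half turn about z gives the same grasp; the last joint's range is limited). The gripper opens to 88 mm and grips with 3 to 60 N. Pads are 19 mm wide; open, the fingers measure 130 mm over their backs; the gripper's body (78 mm by 193 mm) begins 47 mm behind the grasp point.
Start: joints at [1.433, 0.359, 0.012, 0, -1.224, -0.288], TCP at [0.279, 0.615, 0.227] pointing down, gripper open.
Joint ranges: [-3.07, 3.07], [-1.43, 2.12], [-1.02, 1.25], [-3.03, 1.67], [-3.05, -0], [-3.03, 3.03]. Speed limits (rad/s): [2.39, 2.39, 3.01, 3.14, 3.14, 3.14].

### API

Orientations are given as a unit quaternion [w, x, y, z].
In Python, from workcell import state, camera, camera_info, hand_in gives the robot as it stands. The module is installed in compiled form; this text tells all that it offers.
- The arm moves only by the tool apply_moves, never from a script. Its argument "rows" is a list that holds one entry, the list of rows, each a list of 5 numbers: the shift along the tool's x, y, z each as a share of 0.3 m, from -1 to 1, then the turn about the tool's z as a share of 120 degrees, from -1 to 1, then the opening, from -1 (shut) to 1 (fully open), so that 0 is half open. A call has 1 to 8 rows; each row shifts and turns the commanded pose from where the row before left it, along the tool's axes as they then stand; what a row does not reach is not made up. A row lasts 1/8 s, in which the tool goes at most 62.5 mm and 10.7 degrees, less where a joint would pass 70% of its speed; a pose out of reach is approached as far as the arm can. A call with a number of a shift or a turn outside -1 to 1 is refused whole. A call with a gripper value outside its range is refused whole. The fingers move at their own pace and stop on an object; "squeeze" is the grip in N (left out, the last holds). Time passes only in rows, so rows that do not move let the fingers close. It gives the time, the measured TCP pose, the force, the opening and the grip force at its end, in the units of the state.
- state(): the state, without advancing time (a new reading comes with each control period).
- camera(name): name is "side" or "top" or "wrist"; returns the picture (384x512x3 uint8, red, green, blue); there is no depth.
- camera_info(name): a dict with "vertical_fov" (degrees; the focal length in pixels is half the picture's height over the tangent of half this angle, whatever the lens; pixels are square), "cx", "cy" (the principal point, pixels), "k1" (the pictures are not rectified: a ray, as slopes to the right and down, at radius r is drawn at 1 + k1 r^2 times it, then the intrinsics apply), "rvec" (rotation vector, rad) and "tvec" (3), from world to camera coordinates, as OpenCV has them. Camera axes: x right, y down, z forward; pixel columns grow to the right and rows downward; lengths in m; the calibration is good to about 2 mm. A picture is of the moment at which its call begins: read the wrist's pose just before it. camera_info takes no time and is no camera call; for the wrist camera it gives the pose at the moment of the call.
- hand_in(): hands the job in; it is judged then, once.
The state is a dict: "time": time; "q": joint angles; "qd": joint speeds; "effort": joint torques, N m; "position": TCP position; "tool_rot": TCP orientation; "contact_force": force on the tool from outside, world axes, zero at the start; "torque": the same for the moment, N m; "finger_gap": finger opening in m; "grasp_force": force on a finger pad.
Only numpy, scipy, OpenCV 4.12 (cv2) and the standard library are available. Lean on these libraries where they do the work, as an engineer would, in place of code of your own. Each camera call takes 0.05 s, during which the arm holds its last target. There are 200 camera calls.

### The job

Every socket of the steel store block looks the same from above, but two are empty with only a stiff dust plug in the mouth, while the others hold a stored cartridge. Leaving the two loose cartridges where they stand, first press on the socket faces with the empty gripper until you have found both empty sockets and pushed both plugs in by some 15 mm; then put one cartridge upright into each empty socket and press it fully home, flush with the top of the block. Do not knock over, or push aside, the carton, the pulley, the spray can or the hammer, and do not tip the cartridges over.

Things in the scene. Friction and masses are not known exactly. Their poses are not given: they have to be found in the camera images.
- block: plain steel store block, fixed, 214 (x) x 146 (y) x 105 mm high, with 6 upright round sockets, 3 along x by 2 along y, 68 mm apart, bore 52 mm with a 4 mm chamfer. All are closed by a like 45 mm aluminium face with a dark 12 mm dot, flush with the top: four are stored cartridges and give not at all, two are dust plugs. Origin: centre of the underside, on the bench; z up
- socket1 (a point): centre of the mouth of socket 1 on the block's top face (105 mm above the bench); in the block's frame at x -68, y -34 mm. Its closed end face lies flush here at the start
- socket2 (a point): centre of the mouth of socket 2 on the block's top face (105 mm above the bench); in the block's frame at x -68, y +34 mm. Its closed end face lies flush here at the start
- socket3 (a point): centre of the mouth of socket 3 on the block's top face (105 mm above the bench); in the block's frame at x +0, y -34 mm. Its closed end face lies flush here at the start
- socket4 (a point): centre of the mouth of socket 4 on the block's top face (105 mm above the bench); in the block's frame at x +0, y +34 mm. Its closed end face lies flush here at the start
- socket5 (a point): centre of the mouth of socket 5 on the block's top face (105 mm above the bench); in the block's frame at x +68, y -34 mm. Its closed end face lies flush here at the start
- socket6 (a point): centre of the mouth of socket 6 on the block's top face (105 mm above the bench); in the block's frame at x +68, y +34 mm. Its closed end face lies flush here at the start
- plug_a (a joint): travel of one dust plug down its socket, m: 0 flush, 0.090 bottomed, when a cartridge on top of it is flush. Pressed with 5 to 6 N it slides, and it stays where it is left (no spring); a cartridge's weight alone does not move it. Which socket it is in is not known beforehand
- plug_b (a joint): the same for the other dust plug, in another unknown socket
- cartridge1_center (a point): centre, half-way up, of a loose bearing cartridge: an aluminium cylinder 45 mm in diameter, 90 mm long, upright on the bench, about 0.3 kg, with two thin dark bands and a 4 mm taper at its foot; z up along its axis. The carton stands 10 to 20 mm from its side, on the side away from the other cartridge or square to that; fingers fit on the two sides square to it
- cartridge2_center (a point): centre, half-way up, of a loose bearing cartridge: an aluminium cylinder 45 mm in diameter, 90 mm long, upright on the bench, about 0.3 kg, with two thin dark bands and a 4 mm taper at its foot; z up along its axis. The pulley stands 10 to 20 mm from its side, on the side away from the other cartridge or square to that; fingers fit on the two sides square to it
- carton_center (a point): centre of a bystander: a blue bearing carton with a pale band, 60 x 60 mm, 75 mm tall, loose, axes square to its sides
- pulley_center (a point): centre of a bystander: a dark steel pulley standing on end, 70 mm in diameter, 70 mm tall, loose
- can_center (a point): centre of a bystander: a spray can 60 mm in diameter, 160 mm tall, loose, upright between the block and the cartridges
- hammer_grip (a point): grip of a bystander: a hammer 280 mm long lying on the bench beyond the work, x along its handle towards the head
Mind the look-alikes: they are no part of the job. What is shaped like the part that bears cartridge2_center but purple or red is not meant.

How it is judged:
By the outcome, as a careful person would: the job done as asked, in the order asked, and still so for the second after the job is handed in, with the robot touching nothing.
It also fails if it takes over 72 s, if anything falls off the work surface, if the arm or the gripper's body presses on something with over 40 N, if the wrist force passes 120 N, or if a joint passes its speed limit or range.

## Working session

There is one attempt and no reset: what is moved stays moved. The work goes in short steps, Python scripts to look and compute and a tool call to move; the robot and the scene stay as the last step left them, time stands still between calls to the robot, and variables do not carry over. Pictures are saved under pics/ and viewed, at most 10 in all, crops included, and the job is handed in when it is done.

Besides the shell and the picture viewer there is one more tool, called after "Call:" as name(argument=value, ...), one argument or row to a line, values as JSON. apply_moves: Moves the arm, as the interface text tells. Its arguments: {"type":"object","properties":{"rows":{"type":"array"},"squeeze":{"type":"number"}},"required":["rows"]}

```bash
mkdir -p pics
cat > h.py <<'E'
import numpy as np, cv2
from workcell import state, camera, camera_info, hand_in
def K(i):
    f=192/np.tan(np.radians(i["vertical_fov"])/2); return np.array([[f,0,i["cx"]],[0,f,i["cy"]],[0,0,1]]),np.array([i["k1"],0,0,0,0.])
def ray(i,uv):
    k,d=K(i); n=cv2.undistortPoints(np.array([[uv]],float),k,d)[0,0]
    R=cv2.Rodrigues(np.array(i["rvec"],float))[0]; t=np.array(i["tvec"],float)
    return -R.T@t, R.T@np.array([n[0],n[1],1])
def at(i,uv,z):
    o,d=ray(i,uv); return o+d*(z-o[2])/d[2]
def proj(i,P):
    k,d=K(i); return cv2.projectPoints(np.array(P,float).reshape(-1,1,3),np.array(i["rvec"],float),np.array(i["tvec"],float),k,d)[0][:,0]
E
python3 - <<'E'
from h import *
s=state(); print({k:np.round(v,3).tolist() for k,v in s.items()})
for n in("top","side"):
    i=camera_info(n); print(n,i); cv2.imwrite(f"pics/{n}0.png",cv2.resize(camera(n)[:,:,::-1],(800,600),interpolation=cv2.INTER_CUBIC))
E
```

```text
{'time': 0.0, 'q': [1.433, 0.359, 0.011, -0.0, -1.224, -0.288], 'qd': [0.001, -0.002, 0.0, -0.0, 0.001, 0.0], 'effort': [-0.001, -58.272, 29.306, 6.997, 0.007, -0.0], 'position': [0.279, 0.614, 0.226], 'tool_rot': [0.001, 0.977, -0.211, -0.0], 'contact_force': [0.287, -0.143, 0.225], 'torque': [0.039, 0.027, 0.013], 'grasp_force': 0.0, 'finger_gap': 0.088}
top {'vertical_fov': 44.947687295562844, 'cx': 253.761453500941, 'cy': 183.5721965321257, 'k1': 0.0491848661867521, 'rvec': array([ 2.15763195, -2.20448498,  0.11288314]), 'tvec': array([-0.0407305 ,  0.60176499,  1.09964169])}
side {'vertical_fov': 42.45563718149967, 'cx': 260.3722104204796, 'cy': 193.80621623964956, 'k1': -0.2173193556093805, 'rvec': array([ 0.82132336, -2.6126265 ,  1.04829085]), 'tvec': array([0.42128562, 0.34223034, 0.89477628])}
```

View pics/top0.png

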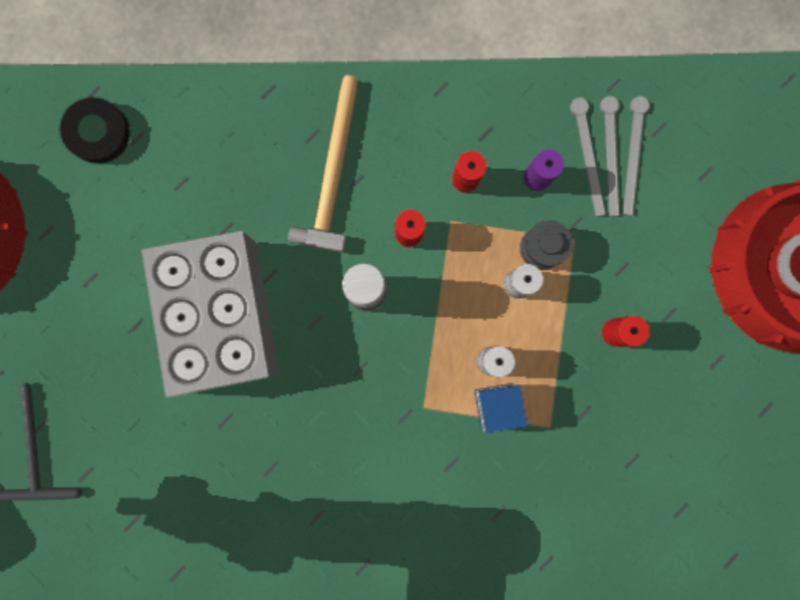

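View pics/side0.png

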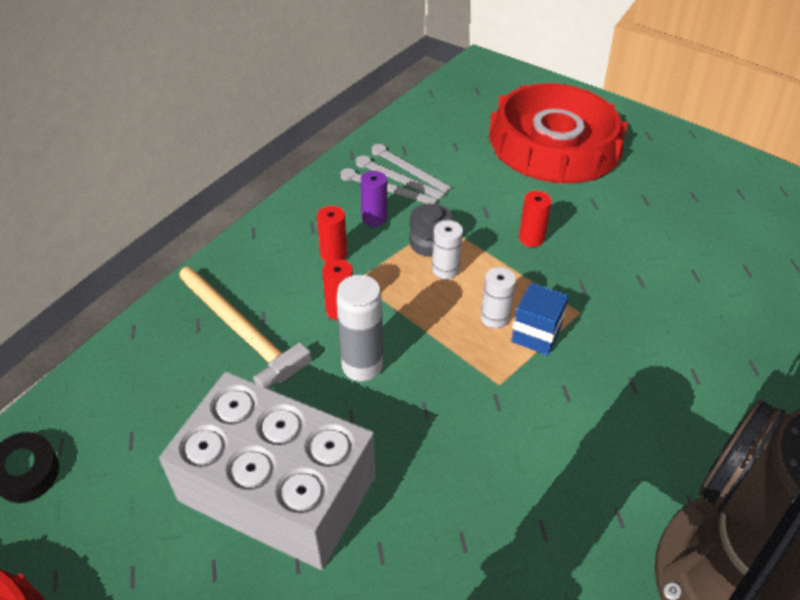

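Top view (800×600): candidates for the cartridges are the aluminium dots at (528,280), next to the pulley (548,244), and (499,362), next to the carton (501,408). The look-alikes are red at (471,165), (410,224) and (633,331), and purple at (549,163). The block's dots run from (173,271) to (236,355), and the can top is at (364,286). I'll measure these and check the choice in a crop.

Run:
```python
from h import *
t=cv2.imread("pics/top0.png"); s=cv2.imread("pics/side0.png")
it,iS=camera_info("top"),camera_info("side")
def dot(im,p,r=9):
    x,y=p; w=255.-cv2.cvtColor(im,cv2.COLOR_BGR2GRAY)[y-r:y+r+1,x-r:x+r+1]; w=np.clip(w-w.max()*.6,0,None)
    yy,xx=np.mgrid[-r:r+1,-r:r+1]; return ((np.array([x+(w*xx).sum()/w.sum(),y+(w*yy).sum()/w.sum()])+.5)*.64-.5)
def tri(a,b):
    o1,d1=ray(it,a);o2,d2=ray(iS,b); m=np.stack([d1,-d2],1); k=np.linalg.lstsq(m,o2-o1,rcond=None)[0]
    p,q=o1+k[0]*d1,o2+k[1]*d2; return (p+q)/2,np.linalg.norm(p-q)
P=[]
print("base px",proj(it,[[0.279,.614,.226],[0,0,0],[.3,.6,0]])/.64)
T=[(173,271),(220,262),(181,317),(228,308),(189,365),(236,355)]
# side correspondences: nearest to projection
S=[(233,405),(280,425),(329,445),(203,446),(250,468),(301,491)]
for p in T:
    a=dot(t,p); w=at(it,a,.105); P.append(w[:2]); pr=proj(iS,w)[0]; q=min(S,key=lambda q:np.hypot(*(np.array(q)*.64-pr)))
    b=dot(s,q); print(p,w.round(4),at(iS,b,.105).round(4),tri(a,b)[0].round(4))
for n,p,q in(("c2",(528,280),(449,229)),("c1",(499,362),(500,277))):
    a,b=dot(t,p,7),dot(s,q,6); print(n,at(it,a,.09).round(4),at(iS,b,.09).round(4),tri(a,b))
for n,p,z in(("carton",(501,408),.075),("pulley",(551,242),.07),("can",(364,286),.16),("hamhead",(317,239),.03),("hamend",(349,78),.02),("hamj",(322,230),.02)):
    print(n,at(it,np.array(p)*.64,z).round(4))
c=np.hstack([cv2.resize(t[200:440,420:600],(360,480)),cv2.resize(s[190:370,320:600],(440,283)).__class__(0) if 0 else cv2.resize(s[200:380,400:580],(400,480))])
cv2.imwrite("pics/crop1.png",c)
```

```text
base px [[-156.56149353  552.70583015]
 [ 369.24354476  689.56044067]
 [ -31.67952525  495.62842856]]
(173, 271) [0.6245 0.269  0.105 ] [0.6227 0.272  0.105 ] [0.6251 0.2704 0.1007]
(220, 262) [0.636  0.2018 0.105 ] [0.6344 0.2051 0.105 ] [0.6368 0.203  0.1007]
(181, 317) [0.5572 0.2575 0.105 ] [0.5558 0.2606 0.105 ] [0.5577 0.2588 0.1008]
(228, 308) [0.5688 0.1903 0.105 ] [0.5673 0.1935 0.105 ] [0.5693 0.1914 0.1007]
(189, 365) [0.49  0.246 0.105] [0.4886 0.2487 0.105 ] [0.4901 0.2472 0.1012]
(236, 355) [0.5016 0.179  0.105 ] [0.5003 0.1818 0.105 ] [0.5018 0.1799 0.1012]
c2 [ 0.6037 -0.245   0.09  ] [ 0.6029 -0.2413  0.09  ] (array([ 0.6045867 , -0.24547877,  0.08614453]), np.float64(0.0012186796426984438))
c1 [ 0.4835 -0.1991  0.09  ] [ 0.483  -0.1955  0.09  ] (array([ 0.48400341, -0.19934278,  0.0863215 ]), np.float64(0.0013090005272013898))
carton [ 0.415  -0.2022  0.075 ]
pulley [ 0.6597 -0.2869  0.07  ]
can [ 0.5908 -0.0073  0.16  ]
hamhead [0.6779 0.0685 0.03  ]
hamend [0.9381 0.0148 0.02  ]
hamj [0.6936 0.0614 0.02  ]
```

View pics/crop1.png

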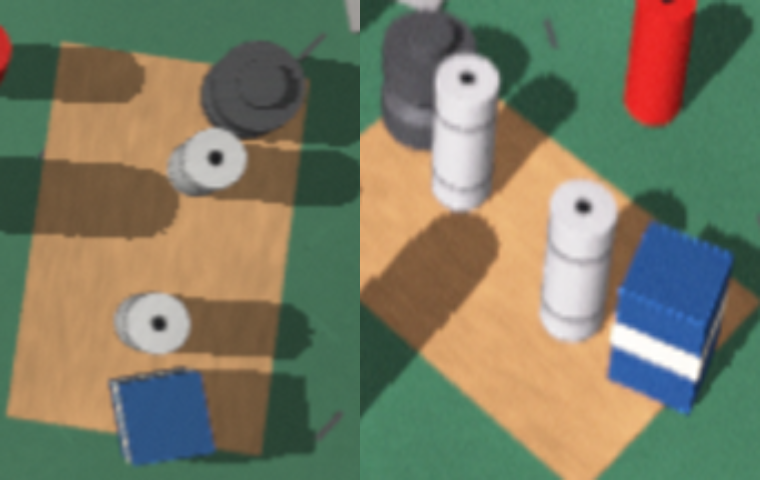

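The crop confirms the choice: the two aluminium cartridges with dark bands, pulley beside the right one, carton beside the near one. The measured heights and the 68 mm pitch agree. Next is a small helper that works out rows.

```bash
cat >> h.py <<'E'
def ang(R): return np.degrees(np.arctan2(R[1,0],R[0,0]))   # world angle of tool x (tool down)
def plan(tgts,start=None):
    """tgts: (x,y,z,angle of tool x in deg); prints rows dx dy dz turn"""
    s=state(); w,x,y,z=s["tool_rot"]
    from scipy.spatial.transform import Rotation as Ro
    p=np.array(s["position"]); a=ang(Ro.from_quat([x,y,z,w]).as_matrix())
    if start is not None: p,a=np.array(start[:3]),start[3]
    for t in tgts:
        d=np.array(t[:3])-p; da=(t[3]-a+180)%360-180
        n=int(max(1,np.ceil(np.linalg.norm(d)/.0605),np.ceil(abs(da)/10.2)))
        for k in range(n):
            g=(p+(np.array(t[:3])-p)/(n-k))-p; r=np.radians(a)
            v=np.array([np.cos(r)*g[0]+np.sin(r)*g[1], np.sin(r)*g[0]-np.cos(r)*g[1], -g[2]])/.3
            v=v.round(3); q=round(-((t[3]-a+180)%360-180)/(n-k)/120,3)
            print(v.tolist()+[q]); v=v*.3
            p=p+[np.cos(r)*v[0]+np.sin(r)*v[1],np.sin(r)*v[0]-np.cos(r)*v[1],-v[2]]; a-=q*120
        print("->",p.round(4),round(a,1))
E
python3 - <<'E'
from h import *
plan([(.6237,.2705,.22,0),(.6237,.2705,.112,0)])
E
```

```text
[0.169, 0.063, 0.002, np.float64(-0.023)]
[0.166, 0.071, 0.002, np.float64(-0.023)]
[0.162, 0.079, 0.002, np.float64(-0.022)]
[0.158, 0.087, 0.002, np.float64(-0.023)]
[0.154, 0.094, 0.002, np.float64(-0.022)]
[0.149, 0.101, 0.002, np.float64(-0.023)]
[0.145, 0.108, 0.002, np.float64(-0.022)]
[0.139, 0.115, 0.003, np.float64(-0.023)]
[0.134, 0.121, 0.002, np.float64(-0.022)]
-> [0.6237 0.2705 0.22  ] -0.0
[-0.0, 0.0, 0.18, np.float64(-0.0)]
[-0.0, 0.0, 0.18, np.float64(-0.0)]
-> [0.6237 0.2705 0.112 ] -0.0
```

Call:
apply_moves(
  rows=[
    [[0.169, 0.063, 0.002, -0.023, -1], [0.166, 0.071, 0.002, -0.023, -1], [0.162, 0.079, 0.002, -0.022, -1], [0.158, 0.087, 0.002, -0.023, -1], [0.154, 0.094, 0.002, -0.022, -1], [0.149, 0.101, 0.002, -0.023, -1], [0.145, 0.108, 0.002, -0.022, -1], [0.139, 0.115, 0.003, -0.023, -1]],
  ],
)

```text
time: 1.1
position: [0.5864, 0.3077, 0.2211]
tool_rot: [0.0, 1.0, -0.023, -0.0]
contact_force: [0.1, 0.5, -0.2]
finger_gap: 0.0133
grasp_force: 0.0
```

Call:
apply_moves(
  rows=[
    [[0.134, 0.121, 0.002, -0.022, -1], [0, 0, 0.18, 0, -1], [0, 0, 0.17, 0, -1], [0, 0, 0, 0, -1]],
  ],
)

```text
time: 1.6
position: [0.6213, 0.2688, 0.1112]
tool_rot: [0.003, 1.0, -0.001, -0.004]
contact_force: [0.8, -0.1, 0.5]
finger_gap: 0.0003
grasp_force: 0.0
```

Call:
apply_moves(
  rows=[
    [[0, 0, 0, 0, -1], [0, 0, 0, 0, -1]],
  ],
)

```text
time: 1.85
position: [0.6252, 0.2721, 0.1187]
tool_rot: [-0.001, 1.0, 0.0, 0.002]
contact_force: [-0.3, -0.6, 0.7]
finger_gap: 0.0009
grasp_force: 0.0
```

Run:
```python
from h import *
s=state(); i=camera_info("wrist"); im=camera("wrist"); print(s["position"].round(4) if hasattr(s["position"],"round") else s["position"],s["contact_force"])
cv2.imwrite("pics/w1.png",im[:,:,::-1])
P=np.array([[.6245,.269],[.636,.2018],[.5572,.2575],[.5688,.1903],[.49,.246],[.5016,.179]])
print(proj(i,np.c_[P,np.full(6,.105)]).round(1))
```

```text
[0.6252 0.2721 0.1187] [-0.27620827 -0.63886591  0.70773736]
[[262.2 229.7]
 [364.7 213.6]
 [277.6 315.9]
 [371.7 302.5]
 [290.7 389.2]
 [377.7 378.1]]
```

View pics/w1.png

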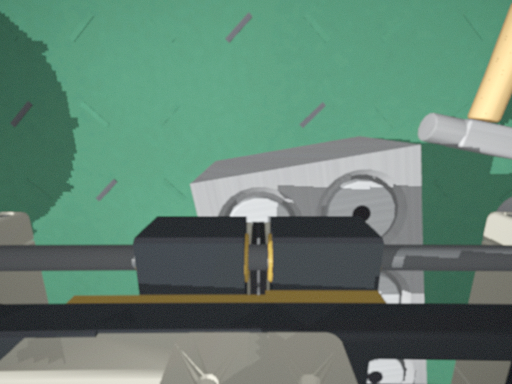

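The wrist view shows the dot of the neighbouring socket at (361,213) against a predicted (364.7,213.6), so the sockets sit about 2 mm further in +y. I'll use that correction. First press.

Call:
apply_moves(
  rows=[
    [[0, 0, 0.02, 0, -1], [0, 0, 0.015, 0, -1], [0, 0, 0.01, 0, -1], [0, 0, 0.005, 0, -1], [0, 0, 0, 0, -1], [0, 0, 0, 0, -1]],
  ],
)

```text
time: 2.65
position: [0.6239, 0.271, 0.1009]
tool_rot: [-0.0, 1.0, -0.0, -0.0]
contact_force: [-1.7, -0.4, 3.1]
finger_gap: 0.0005
grasp_force: 1.7
```

Call:
apply_moves(
  rows=[
    [[0, 0, 0.01, 0, -1], [0, 0, 0.01, 0, -1], [0, 0, 0, 0, -1], [0, 0, 0, 0, -1]],
  ],
)

```text
time: 3.15
position: [0.6239, 0.2708, 0.0944]
tool_rot: [0.0, 1.0, -0.0, -0.0]
contact_force: [-0.2, 0.1, 0.3]
finger_gap: 0.0006
grasp_force: 0.3
```

A gives way, so it is a plug. I'll finish 15–16 mm of travel, then go up and over to B.

Call:
apply_moves(
  rows=[
    [[0, 0, 0.01, 0, -1], [0, 0, 0.008, 0, -1], [0, 0, 0, 0, -1], [0, 0, 0, 0, -1]],
  ],
)

```text
time: 3.65
position: [0.624, 0.2709, 0.0892]
tool_rot: [0.0, 1.0, -0.0, -0.0]
contact_force: [-0.2, -0.1, 1.7]
finger_gap: 0.0001
grasp_force: 0.6
```

Call:
apply_moves(
  rows=[
    [[0, 0, -0.09, 0, -1], [-0.112, 0.019, 0, 0, -1], [-0.112, 0.019, 0, 0, -1], [0, 0, 0, 0, -1], [0, 0, 0.02, 0, -1], [0, 0, 0.02, 0, -1], [0, 0, 0, 0, -1], [0, 0, 0, 0, -1]],
  ],
)

```text
time: 4.65
position: [0.5574, 0.2598, 0.1053]
tool_rot: [0.0, 1.0, -0.0, 0.0]
contact_force: [-5.7, -0.7, 13.5]
finger_gap: 0.0004
grasp_force: 6.6
```

B is rigid (13.5 N at z = 0.105), so it holds a stored cartridge. Next C.

Call:
apply_moves(
  rows=[
    [[0, 0, -0.045, 0, -1], [-0.112, 0.019, 0, 0, -1], [-0.112, 0.019, 0, 0, -1], [0, 0, 0, 0, -1], [0, 0, 0.025, 0, -1], [0, 0, 0.02, 0, -1], [0, 0, 0, 0, -1], [0, 0, 0, 0, -1]],
  ],
)

```text
time: 5.65
position: [0.4904, 0.2485, 0.1053]
tool_rot: [0.0, 1.0, -0.0, 0.0]
contact_force: [-5.8, -0.8, 14.3]
finger_gap: 0.0004
grasp_force: 7.2
```

Call:
apply_moves(
  rows=[
    [[0, 0, -0.045, 0, -1], [0.019, 0.112, 0, 0, -1], [0.019, 0.112, 0, 0, -1], [0, 0, 0, 0, -1], [0, 0, 0.025, 0, -1], [0, 0, 0.02, 0, -1], [0, 0, 0, 0, -1], [0, 0, 0, 0, -1]],
  ],
)

```text
time: 6.65
position: [0.501, 0.1815, 0.1053]
tool_rot: [0.0, 1.0, 0.0, 0.0]
contact_force: [-3.7, -2.0, 12.6]
finger_gap: 0.0006
grasp_force: 6.4
```

C and D are rigid as well. On to E.

Call:
apply_moves(
  rows=[
    [[0, 0, -0.045, 0, -1], [0.112, -0.019, 0, 0, -1], [0.112, -0.019, 0, 0, -1], [0, 0, 0, 0, -1], [0, 0, 0.025, 0, -1], [0, 0, 0.02, 0, -1], [0, 0, 0, 0, -1], [0, 0, 0, 0, -1]],
  ],
)

```text
time: 7.65
position: [0.5672, 0.1923, 0.1053]
tool_rot: [0.0, 1.0, 0.0, 0.0]
contact_force: [-2.8, -0.1, 7.3]
finger_gap: 0.0007
grasp_force: 4.2
```

Call:
apply_moves(
  rows=[
    [[0, 0, 0.007, 0, -1], [0, 0, 0, 0, -1]],
  ],
)

```text
time: 7.9
position: [0.5672, 0.1923, 0.1052]
tool_rot: [0.0, 1.0, 0.0, 0.001]
contact_force: [-10.8, -1.8, 23.0]
finger_gap: 0.0006
grasp_force: 11.7
```

Call:
apply_moves(
  rows=[
    [[0, 0, -0.052, 0, -1], [0.112, -0.019, 0, 0, -1], [0.112, -0.019, 0, 0, -1], [0, 0, 0, 0, -1], [0, 0, 0.025, 0, -1], [0, 0, 0.02, 0, -1], [0, 0, 0.02, 0, -1], [0, 0, 0, 0, -1]],
  ],
)

```text
time: 8.9
position: [0.6348, 0.2037, 0.0981]
tool_rot: [0.0, 1.0, -0.0, -0.0]
contact_force: [0.1, -0.2, -0.2]
finger_gap: 0.0008
grasp_force: 0.0
```

E is rigid and F is the second plug. Push F to about 0.089, then raise.

Call:
apply_moves(
  rows=[
    [[0, 0, 0.015, 0, -1], [0, 0, 0.015, 0, -1], [0, 0, 0, 0, -1], [0, 0, 0, 0, -1]],
  ],
)

```text
time: 9.4
position: [0.6353, 0.2037, 0.089]
tool_rot: [0.0, 1.0, -0.0, -0.0]
contact_force: [0.5, -0.7, 0.2]
finger_gap: 0.0004
grasp_force: 0.0
```

Call:
apply_moves(
  rows=[
    [[0, 0, -0.2, 0, -1], [0, 0, -0.2, 0, 1], [0, 0, -0.12, 0, 1], [0, 0, 0, 0, 1]],
  ],
)

```text
time: 9.9
position: [0.6369, 0.2044, 0.2494]
tool_rot: [-0.002, 1.0, -0.0, 0.003]
contact_force: [0.0, -0.4, -0.4]
finger_gap: 0.0253
grasp_force: 0.0
```

Run:
```python
from h import *
print(state()["position"],state()["time"]); 
im=camera("side"); i=camera_info("side"); cv2.imwrite("pics/s2.png",cv2.resize(im[200:384,80:260,::-1],(587,600),interpolation=cv2.INTER_CUBIC))
c1=(.4833,-.197); 
plan([(.484,-.1975,.245,0),(.484,-.1975,.051,0)])
```

```text
[0.63689545 0.2043869  0.24938951] 9.9
[-0.063, 0.167, 0.001, np.float64(-0.0)]
[-0.063, 0.167, 0.001, np.float64(-0.0)]
[-0.063, 0.167, 0.001, np.float64(-0.0)]
[-0.063, 0.168, 0.001, np.float64(-0.0)]
[-0.063, 0.167, 0.001, np.float64(-0.0)]
[-0.063, 0.168, 0.0, np.float64(-0.0)]
[-0.063, 0.167, 0.001, np.float64(-0.0)]
[-0.064, 0.168, 0.0, np.float64(-0.0)]
-> [ 0.484  -0.1975  0.2451] -0.0
[0.0, -0.0, 0.162, np.float64(-0.0)]
[0.0, -0.0, 0.162, np.float64(-0.0)]
[0.0, -0.0, 0.161, np.float64(-0.0)]
[0.0, -0.0, 0.162, np.float64(-0.0)]
-> [ 0.484  -0.1975  0.051 ] -0.0
```

View pics/s2.png

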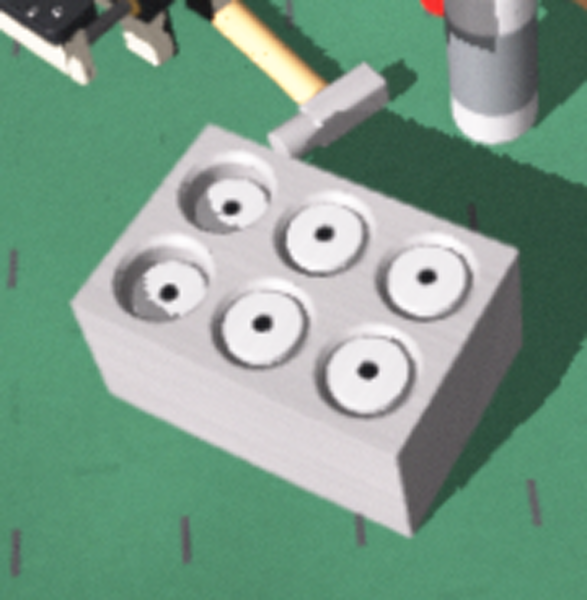

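Both far sockets are recessed: dots at (231,208) and (169,292), the other four flush. Now over to cartridge 1.

Call:
apply_moves(
  rows=[
    [[-0.063, 0.167, 0, 0, 1], [-0.063, 0.167, 0, 0, 1], [-0.063, 0.167, 0, 0, 1], [-0.063, 0.167, 0, 0, 1], [-0.063, 0.167, 0, 0, 1], [-0.063, 0.167, 0, 0, 1], [-0.063, 0.167, 0, 0, 1], [-0.063, 0.168, 0, 0, 1]],
  ],
)

```text
time: 10.95
position: [0.4823, -0.1986, 0.2441]
tool_rot: [-0.0, 1.0, -0.0, -0.001]
contact_force: [1.2, -0.7, 0.2]
finger_gap: 0.0875
grasp_force: 0.0
```

Call:
apply_moves(
  rows=[
    [[0, 0, 0.1, 0, 1], [0, 0, 0.1, 0, 1], [0, 0, 0, 0, 1], [0, 0, 0, 0, 1], [0, 0, 0, 0, 1]],
  ],
)

```text
time: 11.58
position: [0.4846, -0.1972, 0.1865]
tool_rot: [0.0, 1.0, -0.0, 0.001]
contact_force: [-0.3, 0.4, -0.3]
finger_gap: 0.0874
grasp_force: 0.0
```

Run:
```python
from h import *
print(state()["position"],state()["finger_gap"]); i=camera_info("wrist"); im=camera("wrist")
P=[[.484,-.1975,.09],[.604,-.2432,.09],[.415,-.201,.075],[.66,-.285,.07]]
pp=proj(i,P); print(pp.round(1)); b=im[:,:,::-1].copy()
for p in pp: cv2.drawMarker(b,tuple(int(v) for v in p),(0,0,255),0,12,1)
cv2.imwrite("pics/w2.png",b)
```

```text
[ 0.48460978 -0.19715595  0.18651311] 0.08736124982388048
[[258.  196.4]
 [312.2  59.5]
 [261.3 254.3]
 [360.2  -7.8]]
```

View pics/w2.png

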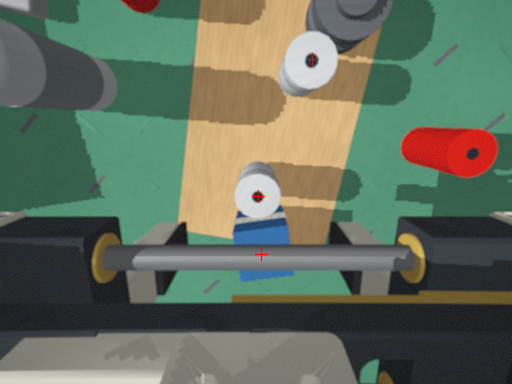

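The markers fall on both cartridge dots, (258,196) and (312,60), so the estimates hold. Descend and grip cartridge 1.

Call:
apply_moves(
  rows=[
    [[-0.001, 0, 0.15, 0, 1], [0, 0, 0.15, 0, 1], [0, 0, 0.133, 0, 1], [0, 0, 0, 0, 1], [0, 0, 0, 0, 1], [0, 0, 0, 0, -1], [0, 0, 0, 0, -1], [0, 0, 0, 0, -1]],
  ],
  squeeze=30,
)

```text
time: 12.62
position: [0.4839, -0.1973, 0.0563]
tool_rot: [0.0, 1.0, -0.0, 0.001]
contact_force: [0.6, -0.1, 0.0]
finger_gap: 0.0633
grasp_force: 0.0
```

Call:
apply_moves(
  rows=[
    [[0, 0, 0, 0, -1], [0, 0, 0, 0, -1], [0, 0, -0.03, 0, -1], [0, 0, -0.17, 0, -1], [0, 0, -0.2, 0, -1], [0, 0, -0.2, 0, -1], [0, 0, -0.1, 0, -1], [0, 0, 0, 0, -1]],
  ],
)

```text
time: 13.62
position: [0.4845, -0.1974, 0.2686]
tool_rot: [0.0, 1.0, -0.0, 0.003]
contact_force: [-0.4, 0.6, -3.5]
finger_gap: 0.0443
grasp_force: 30.0
```

Run:
```python
from h import *
s=state();print(s["position"],s["finger_gap"],s["grasp_force"],s["contact_force"])
plan([(.624,.2715,.262,0)],start=(.484,-.1975,.262,0))
```

```text
[ 0.48451166 -0.19739617  0.26863151] 0.04431289321066392 29.981726766563952 [-0.43718782  0.62250091 -3.50825791]
[0.052, -0.174, -0.0, 0.0]
[0.052, -0.174, -0.0, -0.0]
[0.052, -0.174, -0.0, -0.0]
[0.052, -0.174, -0.0, -0.0]
[0.052, -0.173, -0.0, -0.0]
[0.052, -0.174, -0.0, -0.0]
[0.052, -0.173, -0.0, -0.0]
[0.051, -0.174, -0.0, -0.0]
[0.052, -0.173, -0.0, -0.0]
-> [0.6241 0.2714 0.262 ] 0.0
```

Call:
apply_moves(
  rows=[
    [[0.03, -0.1, 0, 0, -1], [0.052, -0.174, 0, 0, -1], [0.052, -0.174, 0, 0, -1], [0.052, -0.174, 0, 0, -1], [0.052, -0.174, 0, 0, -1], [0.052, -0.174, 0, 0, -1], [0.052, -0.174, 0, 0, -1], [0.052, -0.174, 0, 0, -1]],
  ],
)

```text
time: 14.62
position: [0.6014, 0.1995, 0.2638]
tool_rot: [0.001, 1.0, -0.0, -0.001]
contact_force: [0.2, -0.7, -1.5]
finger_gap: 0.0442
grasp_force: 30.0
```

Call:
apply_moves(
  rows=[
    [[0.052, -0.174, 0, 0, -1], [0.021, -0.072, 0, 0, -1], [0, 0, 0.1, 0, -1], [0, 0, 0.1, 0, -1], [0, 0, 0.08, 0, -1], [0, 0, 0, 0, -1], [0, 0, 0, 0, -1], [0, 0, 0, 0, -1]],
  ],
)

```text
time: 15.62
position: [0.6245, 0.272, 0.183]
tool_rot: [-0.001, 1.0, -0.0, 0.001]
contact_force: [-0.2, -0.5, -2.3]
finger_gap: 0.0445
grasp_force: 30.0
```

Run:
```python
from h import *
s=state();print(s["position"],s["finger_gap"],s["grasp_force"],s["contact_force"])
b=camera("side")[200:384,60:260,::-1]; cv2.imwrite("pics/s3.png",cv2.resize(b,(640,589),interpolation=cv2.INTER_CUBIC))
```

```text
[0.62449945 0.27204306 0.18295864] 0.04447377692587476 29.98180831549689 [-0.16663193 -0.53159234 -2.30982907]
```

View pics/s3.png

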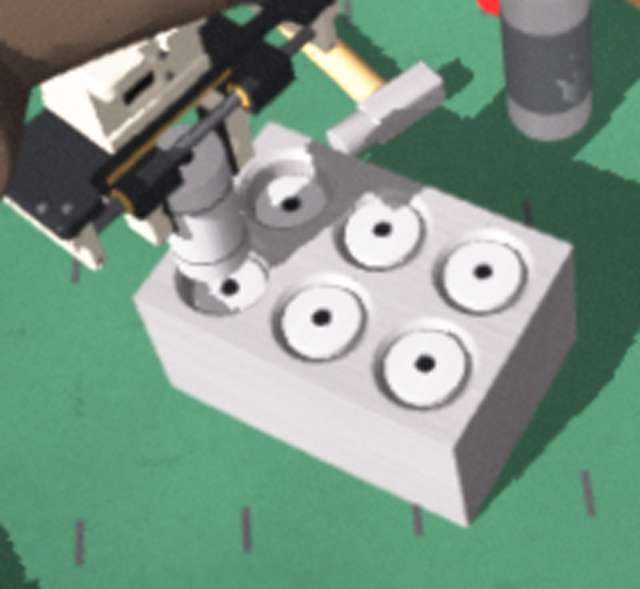

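The cartridge hangs upright over the left socket, its foot near (210,265). Lower it in and press some of the way while holding it.

Call:
apply_moves(
  rows=[
    [[0, 0, 0.04, 0, -1], [0, 0, 0.03, 0, -1], [0, 0, 0.025, 0, -1], [0, 0, 0.02, 0, -1], [0, 0, 0, 0, -1], [0, 0, 0, 0, -1]],
  ],
)

```text
time: 16.42
position: [0.6241, 0.2719, 0.1473]
tool_rot: [-0.0, 1.0, -0.0, 0.0]
contact_force: [-0.6, 0.7, -2.2]
finger_gap: 0.0448
grasp_force: 30.0
```

Call:
apply_moves(
  rows=[
    [[0, 0, 0.02, 0, -1], [0, 0, 0.02, 0, -1], [0, 0, 0.02, 0, -1], [0, 0, 0.02, 0, -1], [0, 0, 0, 0, -1]],
  ],
)

```text
time: 17.05
position: [0.6235, 0.2717, 0.1221]
tool_rot: [0.0, 1.0, -0.0, -0.001]
contact_force: [0.3, 0.4, -1.9]
finger_gap: 0.0447
grasp_force: 30.0
```

Call:
apply_moves(
  rows=[
    [[0, 0, 0.02, 0, -1], [0, 0, 0.015, 0, -1], [0, 0, 0, 0, -1], [0, 0, 0, 0, 0.5], [0, 0, 0, 0, 0.5], [0, 0, -0.1, 0, 0.5], [0, 0, -0.1, 0, 0.5], [0, 0, 0, 0, -1]],
  ],
)

```text
time: 18.05
position: [0.6255, 0.2727, 0.176]
tool_rot: [-0.001, 1.0, -0.0, 0.002]
contact_force: [0.1, 0.0, 0.4]
finger_gap: 0.0601
grasp_force: 0.0
```

Call:
apply_moves(
  rows=[
    [[0, 0, 0, 0, -1], [0, 0, 0, 0, -1], [0, 0, 0, 0, -1], [0, 0, 0, 0, -1], [0, 0, 0, 0, -1]],
  ],
)

```text
time: 18.68
position: [0.6239, 0.2718, 0.1723]
tool_rot: [0.0, 1.0, -0.0, -0.0]
contact_force: [0.4, 0.1, -0.0]
finger_gap: 0.0112
grasp_force: 0.0
```

Run:
```python
from h import *
s=state();print(s["position"],s["finger_gap"],s["contact_force"])
b=camera("side")[180:384,60:260,::-1]; cv2.imwrite("pics/s4.png",cv2.resize(b,(588,600),interpolation=cv2.INTER_CUBIC))
```

```text
[0.62387311 0.27180918 0.17231698] 0.011212289673844402 [ 0.38525915  0.08123958 -0.01867367]
```

View pics/s4.png

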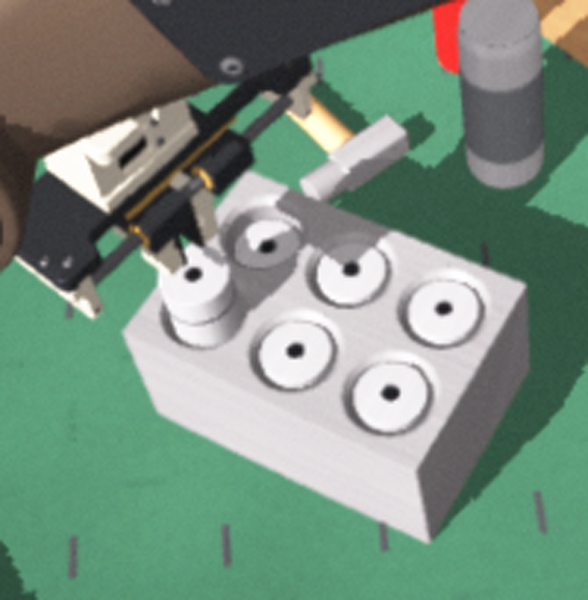

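Cartridge 1 stands upright in its socket, about 40 mm proud. Press it down.

Call:
apply_moves(
  rows=[
    [[0, 0, 0.06, 0, -1], [0, 0, 0.025, 0, -1], [0, 0, 0.025, 0, -1], [0, 0, 0.025, 0, -1], [0, 0, 0.025, 0, -1], [0, 0, 0.025, 0, -1], [0, 0, 0.025, 0, -1], [0, 0, 0, 0, -1]],
  ],
)

```text
time: 19.73
position: [0.6235, 0.2716, 0.1085]
tool_rot: [0.0, 1.0, -0.0, -0.001]
contact_force: [-0.7, 1.0, 0.4]
finger_gap: 0.0004
grasp_force: 0.0
```

Call:
apply_moves(
  rows=[
    [[0, 0, 0.01, 0, -1], [0, 0, 0.007, 0, -1], [0, 0, 0, 0, -1], [0, 0, 0, 0, -1]],
  ],
)

```text
time: 20.23
position: [0.6244, 0.2721, 0.1053]
tool_rot: [-0.0, 1.0, -0.0, 0.001]
contact_force: [-1.6, -0.9, 4.3]
finger_gap: 0.0003
grasp_force: 2.7
```

Call:
apply_moves(
  rows=[
    [[0, 0, 0.009, 0, -1], [0, 0, 0, 0, -1], [0, 0, 0, 0, -1]],
  ],
)

```text
time: 20.6
position: [0.6256, 0.2725, 0.1053]
tool_rot: [-0.001, 1.0, 0.0, 0.002]
contact_force: [-2.3, -0.9, 17.7]
finger_gap: 0.0006
grasp_force: 8.7
```

Run:
```python
from h import *
s=state();print(s["position"],s["q"],s["contact_force"])
# pulley direction at c2 -> finger line square to it; tool x angle = direction to the pulley
d=np.array([.66,-.285])-np.array([.604,-.2432]); a=np.degrees(np.arctan2(d[1],d[0])); print(a,np.hypot(*d))
plan([(.604,-.2432,.2,a),(.604,-.2432,.055,a)],start=(.624,.2715,.2,0))
```

```text
[0.6256405  0.27252619 0.1052698 ] [ 0.69661019  0.45782951 -0.12571854  0.00187961 -0.98261729  0.87358091] [-2.28396913 -0.87355134 17.69881019]
-36.73871120190579 0.0698801831709105
[-0.007, 0.191, -0.0, np.float64(0.034)]
[0.006, 0.191, -0.0, np.float64(0.034)]
[0.02, 0.19, -0.0, np.float64(0.034)]
[0.033, 0.188, -0.0, np.float64(0.034)]
[0.046, 0.185, -0.0, np.float64(0.034)]
[0.059, 0.181, -0.0, np.float64(0.034)]
[0.072, 0.176, -0.0, np.float64(0.034)]
[0.085, 0.171, -0.0, np.float64(0.034)]
[0.097, 0.164, -0.0, np.float64(0.034)]
-> [ 0.6041 -0.2432  0.2   ] -36.7
[-0.0, 0.0, 0.161, np.float64(0.0)]
[-0.0, 0.0, 0.161, np.float64(0.0)]
[-0.0, 0.0, 0.161, np.float64(0.0)]
-> [ 0.6041 -0.2432  0.0551] -36.7
```

Flush and hard (17.7 N at 0.1053), so cartridge 1 is home. Now to cartridge 2.

Call:
apply_moves(
  rows=[
    [[0, 0, -0.16, 0, -1], [0, 0, -0.16, 0, -1], [0, 0, -0.16, 0, 1], [-0.007, 0.191, 0, 0.034, 1], [0.006, 0.191, 0, 0.034, 1], [0.02, 0.19, 0, 0.034, 1], [0.033, 0.188, 0, 0.034, 1], [0.046, 0.185, 0, 0.034, 1]],
  ],
)

```text
time: 21.6
position: [0.6122, -0.016, 0.2458]
tool_rot: [-0.0, 0.984, -0.178, 0.0]
contact_force: [0.7, -0.0, -0.5]
finger_gap: 0.0547
grasp_force: 0.0
```

Call:
apply_moves(
  rows=[
    [[0.059, 0.181, 0, 0.034, 1], [0.072, 0.176, 0, 0.034, 1], [0.085, 0.171, 0, 0.034, 1], [0.097, 0.164, 0, 0.034, 1], [0, 0, 0.1, 0, 1], [0, 0, 0.1, 0, 1], [0, 0, 0, 0, 1], [0, 0, 0, 0, 1]],
  ],
)

```text
time: 22.6
position: [0.6044, -0.2429, 0.187]
tool_rot: [0.0, 0.949, -0.315, 0.001]
contact_force: [0.3, 0.7, 0.9]
finger_gap: 0.0877
grasp_force: 0.0
```

Run:
```python
from h import *
s=state();print(s["position"],s["tool_rot"],s["finger_gap"]); i=camera_info("wrist"); im=camera("wrist")
pp=proj(i,[[.604,-.2432,.09],[.66,-.285,.07]]); print(pp.round(1)); b=im[:,:,::-1].copy()
for p in pp: cv2.drawMarker(b,tuple(int(v) for v in p),(0,0,255),0,12,1)
cv2.imwrite("pics/w3.png",b)
plan([(.604,-.2432,.055,-36.7)])
```

```text
[ 0.60442797 -0.24287886  0.18695875] [ 1.29939104e-04  9.49084310e-01 -3.15021451e-01  6.64110813e-04] 0.08774830695393435
[[258.6 195.8]
 [258.6 120.6]]
[-0.0, 0.001, 0.147, np.float64(-0.0)]
[-0.0, 0.001, 0.147, np.float64(-0.0)]
[-0.001, 0.0, 0.147, np.float64(-0.0)]
-> [ 0.6041 -0.2431  0.0551] -36.7
```

View pics/w3.png

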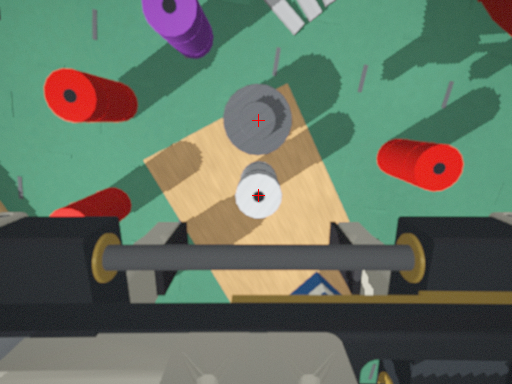

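Both markers are centred on the cartridge dot (258,196) and the pulley (258,120), and the fingers lie square to the pulley. Descend and grip.

Call:
apply_moves(
  rows=[
    [[0, 0.001, 0.147, 0, 1], [0, 0, 0.147, 0, 1], [0, 0, 0.147, 0, 1], [0, 0, 0, 0, 1], [0, 0, 0, 0, 1], [0, 0, 0, 0, -1], [0, 0, 0, 0, -1], [0, 0, 0, 0, -1]],
  ],
)

```text
time: 23.65
position: [0.6039, -0.2431, 0.0544]
tool_rot: [-0.0, 0.949, -0.315, 0.001]
contact_force: [-1.2, -0.1, -0.0]
finger_gap: 0.063
grasp_force: 0.0
```

Call:
apply_moves(
  rows=[
    [[0, 0, 0, 0, -1], [0, 0, 0, 0, -1], [0, 0, -0.03, 0, -1], [0, 0, -0.17, 0, -1], [0, 0, -0.2, 0, -1], [0, 0, -0.2, 0, -1], [0, 0, -0.1, 0, -1], [0, 0, 0, 0, -1]],
  ],
)

```text
time: 24.65
position: [0.6045, -0.2433, 0.2667]
tool_rot: [-0.0, 0.949, -0.315, 0.003]
contact_force: [-0.1, 0.6, -3.7]
finger_gap: 0.0448
grasp_force: 30.0
```

Run:
```python
from h import *
s=state();print(s["position"],s["finger_gap"],s["grasp_force"],s["contact_force"])
plan([(.6355,.2042,.265,0)],start=(.604,-.2432,.265,-36.7))
```

```text
[ 0.60448737 -0.24326616  0.26674839] 0.04484018898428797 29.99553721740085 [-0.06457508  0.5522399  -3.71889186]
[-0.101, -0.157, -0.0, -0.038]
[-0.088, -0.165, -0.0, -0.038]
[-0.075, -0.171, -0.0, -0.038]
[-0.061, -0.177, -0.0, -0.038]
[-0.046, -0.181, -0.0, -0.038]
[-0.032, -0.184, -0.0, -0.039]
[-0.017, -0.186, -0.0, -0.038]
[-0.002, -0.187, -0.0, -0.039]
-> [0.6355 0.2042 0.265 ] 0.0
```

Call:
apply_moves(
  rows=[
    [[-0.101, -0.157, 0, -0.038, -1], [-0.088, -0.165, 0, -0.038, -1], [-0.075, -0.171, 0, -0.038, -1], [-0.061, -0.177, 0, -0.038, -1], [-0.046, -0.181, 0, -0.038, -1], [-0.032, -0.184, 0, -0.039, -1], [-0.017, -0.186, 0, -0.038, -1], [-0.002, -0.187, 0, -0.039, -1]],
  ],
)

```text
time: 25.65
position: [0.6343, 0.2058, 0.2612]
tool_rot: [0.001, 1.0, 0.001, -0.002]
contact_force: [0.7, -0.3, -3.5]
finger_gap: 0.0448
grasp_force: 30.0
```

Call:
apply_moves(
  rows=[
    [[0, 0, 0, 0, -1], [0, 0, 0.1, 0, -1], [0, 0, 0.1, 0, -1], [0, 0, 0.08, 0, -1], [0, 0, 0, 0, -1], [0, 0, 0, 0, -1], [0, 0, 0, 0, -1]],
  ],
)

```text
time: 26.52
position: [0.636, 0.2044, 0.1807]
tool_rot: [-0.0, 1.0, -0.0, 0.001]
contact_force: [-0.1, -0.1, -3.6]
finger_gap: 0.0442
grasp_force: 30.0
```

Position matches socket F, within 1 mm. Insert with the same sequence.

Call:
apply_moves(
  rows=[
    [[0, 0, 0.04, 0, -1], [0, 0, 0.03, 0, -1], [0, 0, 0.025, 0, -1], [0, 0, 0.02, 0, -1], [0, 0, 0, 0, -1], [0, 0, 0, 0, -1]],
  ],
)

```text
time: 27.28
position: [0.6357, 0.2044, 0.1452]
tool_rot: [-0.0, 1.0, -0.0, 0.0]
contact_force: [0.9, -0.8, -3.0]
finger_gap: 0.0448
grasp_force: 30.0
```

Call:
apply_moves(
  rows=[
    [[0, 0, 0.02, 0, -1], [0, 0, 0.02, 0, -1], [0, 0, 0.02, 0, -1], [0, 0, 0.02, 0, -1], [0, 0, 0, 0, -1]],
  ],
)

```text
time: 27.9
position: [0.635, 0.2041, 0.12]
tool_rot: [0.0, 1.0, -0.0, -0.001]
contact_force: [1.4, 1.2, -2.3]
finger_gap: 0.0448
grasp_force: 30.0
```

Call:
apply_moves(
  rows=[
    [[0, 0, 0.02, 0, -1], [0, 0, 0.012, 0, -1], [0, 0, 0, 0, -1], [0, 0, 0, 0, 0.5], [0, 0, 0, 0, 0.5], [0, 0, -0.1, 0, 0.5], [0, 0, -0.1, 0, 0.5], [0, 0, 0, 0, -1]],
  ],
)

```text
time: 28.9
position: [0.6371, 0.205, 0.1747]
tool_rot: [-0.001, 1.0, -0.0, 0.002]
contact_force: [-0.4, 0.7, -0.4]
finger_gap: 0.0603
grasp_force: 0.0
```

Call:
apply_moves(
  rows=[
    [[0, 0, 0, 0, -1], [0, 0, 0, 0, -1], [0, 0, 0, 0, -1], [0, 0, 0, 0, -1], [0, 0, 0, 0, -1], [0, 0, 0, 0, -1]],
  ],
)

```text
time: 29.65
position: [0.6355, 0.2043, 0.1713]
tool_rot: [0.0, 1.0, -0.0, -0.0]
contact_force: [-0.2, 0.8, 0.1]
finger_gap: 0.0028
grasp_force: 0.0
```

Call:
apply_moves(
  rows=[
    [[0, 0, 0.06, 0, -1], [0, 0, 0.025, 0, -1], [0, 0, 0.025, 0, -1], [0, 0, 0.025, 0, -1], [0, 0, 0.025, 0, -1], [0, 0, 0.025, 0, -1], [0, 0, 0.025, 0, -1], [0, 0, 0, 0, -1]],
  ],
)

```text
time: 30.65
position: [0.6351, 0.2041, 0.1074]
tool_rot: [0.0, 1.0, -0.0, -0.001]
contact_force: [0.7, -0.6, -0.4]
finger_gap: 0.0002
grasp_force: 0.0
```

Call:
apply_moves(
  rows=[
    [[0, 0, 0.01, 0, -1], [0, 0, 0.007, 0, -1], [0, 0, 0.006, 0, -1], [0, 0, 0, 0, -1], [0, 0, 0, 0, -1]],
  ],
)

```text
time: 31.28
position: [0.6374, 0.2049, 0.1053]
tool_rot: [-0.001, 1.0, 0.0, 0.003]
contact_force: [-4.7, -1.0, 17.7]
finger_gap: 0.0002
grasp_force: 8.9
```

Cartridge 2 is home as well. Raise clear and check from the top camera.

Call:
apply_moves(
  rows=[
    [[0, 0, -0.12, 0, -1], [0, 0, -0.18, 0, -1], [0, 0, -0.15, 0, -1], [-0.05, -0.19, 0, 0, -1], [-0.05, -0.19, 0, 0, -1], [-0.05, -0.19, 0, 0, -1], [0, 0, 0, 0, -1], [0, 0, 0, 0, -1]],
  ],
)

```text
time: 32.28
position: [0.5903, 0.3756, 0.2362]
tool_rot: [0.0, 1.0, 0.0, -0.0]
contact_force: [-0.6, -0.8, 1.2]
finger_gap: 0.0008
grasp_force: 0.0
```

Run:
```python
from h import *
print(state()["contact_force"])
t=camera("top")[:,:,::-1]; s=camera("side")[180:384,60:260,::-1]
cv2.imwrite("pics/end.png",np.hstack([t[20:300,60:460],cv2.resize(s,(280,280))]))
```

```text
[-0.6331173  -0.80247347  1.17429263]
```

View pics/end.png

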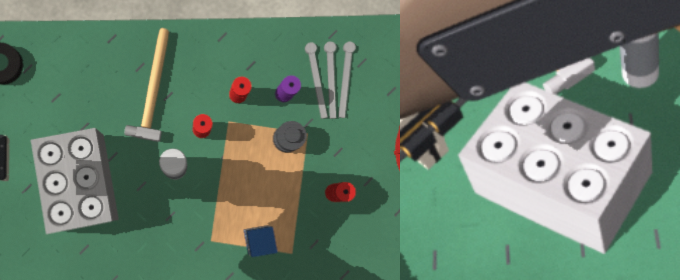

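All six faces are flush, with the two filled sockets at (50,153) and (81,148). The carton (261,241), pulley (290,137), can (173,163) and hammer (157,85) are where they were. Handing in.

```bash
python3 -c "
from workcell import hand_in
print(hand_in())"
```

```text
the job is handed in; nothing more can be done
None
```

I found both empty sockets, pushed each plug in about 16 mm, then pressed a cartridge flush into each. The last pictures showed the carton, pulley, can and hammer undisturbed, and I handed the job in at about 32 s.

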